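# Pack the service cradle: cans in file, flask held down in its sprung ring

### The arm

A 6-joint arm with a two-finger parallel gripper is mounted at the origin on the work surface. World frame = base frame: x ahead of the robot, y to its left, z up, the work surface at z = 0. Lengths are in mm, angles in rad, forces in N, time in s.
With the tool pointing down it reaches from about 275 to 725 mm from the base axis. Payload 5.6 kg.
Tool frame: the origin (TCP) lies midway between the tips of the shut fingers; the grasp point (between the pads) lies 19 mm behind it; y points along the fingers, x is the direction in which the jaws open and shut, and the axes are right-handed (so a half turn about y gives the same grasp; the last joint's range is limited). The gripper opens to 85 mm and grips with 20 to 120 N. Pads are 22 mm wide; open, the fingers measure 114 mm over their backs; the gripper's body (76 mm by 85 mm) begins 54 mm behind the grasp point. The pads swing forward as they close: fully open they stand 13 mm farther back than shut.
Start: joints at [1.565, 0.255, 0.108, 0, -1.424, -0.285], TCP at [157.668, 526.91, 231.283] pointing down, gripper open.
Joint ranges: [-2.95, 2.95], [-1.21, 1.97], [-1.09, 1.5], [-2.87, 1.71], [-2.94, -0.07], [-3.05, 3.05]. Speed limits (rad/s): [2.57, 2.57, 3.14, 3.14, 3.14, 3.14].

### API

Orientations are given as [roll, pitch, yaw] about the fixed x, y, z axes, in that order (R = Rz(yaw) Ry(pitch) Rx(roll)).
In Python, from cell import sensors, imaging, env gives the robot as it stands. The module is installed in compiled form; this text tells all that it offers.
- The arm moves only by the tool servo_tool, never from a script. Its argument "moves" is a list of rows, each an object with "fingers": the finger opening in m, from 0 to 0.0854; "xyz": the shift along the tool's x, y, z in m, a list of three; "spin": the turn about the tool's y in rad. In form: [{"fingers": fingers, "xyz": [dx, dy, dz], "spin": spin}, ...]. A call has 1 to 10 rows; each row shifts and turns the commanded pose from where the row before left it, along the tool's axes as they then stand; what a row does not reach is not made up. A row lasts 1/10 s, in which the tool goes at most 50 mm and 8.59 degrees, less where a joint would pass 70% of its speed; a pose out of reach is approached as far as the arm can. A call with a gripper value outside its range is refused whole. The fingers move at their own pace and stop on an object; "newtons" is the grip in N (left out, the last holds). Time passes only in rows, so rows that do not move let the fingers close. It gives the time, the measured TCP pose, the force and the opening at its end, in the units of the state.
- sensors.sense(): the state, without advancing time (a new reading comes with each control period).
- imaging.read_camera(name): name is "scene" or "side" or "wrist"; returns a dict with "image" (384x512x3 uint8, blue, green, red), "mtx" (3x3 intrinsics, pixels), "R" (3x3) and "t" (3): a world point X has camera coordinates R X + t; the wrist camera has in their place "mount" (4x4, takes a point from camera to tool coordinates, whose origin is the TCP and whose axes are the tool frame's). Camera axes: x right, y down, z forward; pixel columns grow to the right and rows downward; lengths in mm; the calibration is good to about 2 mm. A picture is of the moment at which its call begins: read the wrist's pose just before it. There is no depth.
- env.sign_off(): hands the job in, once; it reports no verdict.
The state is a dict: "clock": time; "joints": joint angles; "joint_velocities": joint speeds; "joint_torque": joint torques, N m; "tcp_pos": TCP position; "tcp_rot": TCP orientation; "force": force on the tool from outside, world axes, zero at the start; "wrist_torque": the same for the moment, N m; "width": finger opening in mm.
Only numpy, scipy, OpenCV 4.12 (cv2) and the standard library are available. Lean on these libraries where they do the work, as an engineer would, in place of code of your own. Each camera call takes 0.05 s, during which the arm holds its last target. There are 200 camera calls.

### The job

We are packing the microscope service set: one by one, slide the two brass objective cans that stand loose on the bench in at the flared mouth of the guide rack, without lifting or tipping them, until all three cans stand upright in single file wholly between the straight rails. Then take the round flask from its cork ring, set it upright, bulb down, in the sprung ring cradle, press it down until the spring ring is at the bottom of its travel without ramming the glass, and finish while still holding it pressed down there so that I can strap it. Leave the other things on the bench where they are.

Things in the scene. Friction and masses are not known exactly. Their poses are not given: they have to be found in the camera images.
- rack: low aluminium guide rack fixed to the bench, no floor: two straight parallel rails 14 mm high, 8 mm thick, 150 mm long, 46 mm apart inside, running along its +y axis; origin on the bench at the middle of the open end of the straight rails (y = 0), where two flared wings spread outwards to about y = -40 mm, where they are about 90 mm apart inside. An end stop 22 mm high closes the lane with its inner face at y = 150 mm. Cans are slid in towards +y. z is up.
- can_a_mid (a point): one of the two loose cans, outside the rack at the start: brass cylindrical objective can with screw cap, 40 mm diameter, 56 mm tall, about 160 g, standing upright on the bench; this point is its centre, 28 mm above its underside. Its z axis is the can's axis.
- can_b_mid (a point): the other loose can, outside the rack at the start: brass cylindrical objective can with screw cap, 40 mm diameter, 56 mm tall, about 160 g, standing upright on the bench; this point is its centre, 28 mm above its underside. Its z axis is the can's axis.
- can_c_mid (a point): the can that is already in the rack, near the end stop: brass cylindrical objective can with screw cap, 40 mm diameter, 56 mm tall, about 160 g, standing upright on the bench; this point is its centre, 28 mm above its underside. Its z axis is the can's axis.
- flask_bulb (a point): round flask of amber glass, about 180 g: a ball-shaped bulb 64 mm in diameter, a straight neck 26 mm in diameter above it, and a black screw cap 30 mm in diameter and 22 mm tall on top; 116 mm tall in all. This point is the centre of the bulb, 32 mm above the underside; z points up along the neck. It starts upright in the cork ring.
- flask_cap (a point): centre of the flask's screw cap, on the flask's axis, 73 mm above the centre of the bulb (the cap reaches from 62 to 84 mm above it); the place to grip the flask. z points up along the neck.
- cork_ring: plain cork ring fixed on the bench, 80 mm outside and 44 mm inside diameter, 18 mm high; origin on the bench at its centre. The flask stands in it at the start, its bulb centre about 41 mm above the bench.
- cradle: sprung ring cradle fixed on the bench: a square 100 mm steel foot 8 mm thick, on it a round steel cup of 86 mm outer diameter whose rim is 32 mm above the bench, and over the cup a flat aluminium ring on a coil spring. Origin on the bench, on the axis of the ring; z is up.
- ring_top (a point): centre of the top face of the spring ring, on its axis; 56 mm above the bench when the spring is at rest, and going down with the ring. The ring is 72 mm outside and 48 mm inside diameter and 8 mm thick; the bulb rests on its inner edge with the bulb's centre about 21 mm above this point.
- cradle_ring (a joint): how far the spring ring is pressed down, in m: 0 at rest (up), 0.018 at the bottom stop. The ring stays up under the flask's weight; pushing it down takes about 4 N to start and 12 N at the bottom.
- stage_clamp: bystander: cast-iron C-shaped stage clamp with a knurled screw, about 100 x 55 mm, 136 mm tall; origin at the centre of its underside
- filter_wheel: bystander: blue anodised filter wheel lying flat, 110 mm diameter, 14 mm tall; origin at the centre of its underside
- stage_plate: bystander: steel mechanical stage plate lying flat, 110 x 150 mm, 23 mm tall; origin at the centre of its underside
- eyepiece: bystander: black eyepiece standing upright, 34 mm diameter, 48 mm tall; origin at the centre of its underside
- screwdriver: bystander: small screwdriver 150 mm long lying on the bench; origin under its middle
- lock_ring: bystander: flat brass lock ring 32 mm in diameter, 6 mm high, lying on the bench; origin at the centre of its underside
Not all that is in view belongs to the job. Leave any purple or turquoise look-alike of the part that bears can_a_mid alone.

How it is judged (in metres and radians):
On the way, in this order (a step that is already met when the one before it is completed fails the run):
1. a first loose can stands wholly between the rails (((y of can_a_mid in the frame of rack between 0.018 and 0.15 m and x of can_a_mid in the frame of rack between -0.01 and 0.01 m and angle between can_a_mid's own z axis and vertical below 0.15 rad and height (world z) of can_a_mid below 0.034 m) or (y of can_b_mid in the frame of rack between 0.018 and 0.15 m and x of can_b_mid in the frame of rack between -0.01 and 0.01 m and angle between can_b_mid's own z axis and vertical below 0.15 rad and height (world z) of can_b_mid below 0.034 m))), for 0.2 s.
2. all three cans stand in single file between the rails (y of can_a_mid in the frame of rack between 0.018 and 0.15 m and x of can_a_mid in the frame of rack between -0.01 and 0.01 m and angle between each of can_a_mid, can_b_mid, can_c_mid's own z axis and vertical below 0.15 rad and height (world z) of each of can_a_mid, can_b_mid, can_c_mid below 0.034 m and y of can_b_mid in the frame of rack between 0.018 and 0.15 m and x of can_b_mid in the frame of rack between -0.01 and 0.01 m and y of can_c_mid in the frame of rack between 0.018 and 0.15 m and x of can_c_mid in the frame of rack between -0.01 and 0.01 m), for 0.2 s.
3. the flask sits upright in the spring ring (horizontal distance between flask_bulb and ring_top below 0.008 m and z of flask_bulb in the frame of ring_top between 0.015 and 0.026 m and angle between flask_bulb's own z axis and vertical below 0.25 rad), for 0.1 s.
At the end, for the whole second after the job is handed in: All three cans upright between the rails (centre 18 mm or more past the mouth); flask upright (0.25 rad), central (8 mm) in the ring, still, fingers on it and the arm off the cradle, pressing with over 6 N and the ring 13 mm or more of 18 down, through the last second (all of step 2 and all of step 3 and value of joint cradle_ring above 0.013 m and contact force between flask and cradle above 6 N and contact force between the fingers and flask above 2 N and contact force between the arm and cradle below 1 N and linear speed of flask below 0.02 m/s); the arm keeps its last pose, push and grip.
It fails at once if a loose can is lifted off the bench or tipped over (height (world z) of any of can_a_mid, can_b_mid, can_c_mid above 0.038 m or angle between any of can_a_mid, can_b_mid, can_c_mid's own z axis and vertical above 0.5 rad).
It fails at once if the flask is rammed into the cradle with more than 60 N (contact force between flask and cradle above 60 N).
It fails at once if a bystander is moved by more than 30 mm (distance of any of stage_clamp, filter_wheel, stage_plate, eyepiece, screwdriver, lock_ring from where it was at the start of the episode above 0.03 m).
It also fails if it takes over 72 s, if anything falls off the work surface, if the arm or the gripper's body presses on something with over 40 N, if the wrist force passes 120 N, or if a joint passes its speed limit or range.

## Working session

There is one attempt and no reset: what is moved stays moved. The work goes in short steps, Python scripts to look and compute and a tool call to move; the robot and the scene stay as the last step left them, time stands still between calls to the robot, and variables do not carry over. Pictures are saved under pics/ and viewed, about 8 in all and at most 12, crops included, and the job is handed in when it is done.

Besides the shell and the picture viewer there is one more tool, called after "Emit:" as name([rows], argument=value, ...), one row to a line, values as JSON. servo_tool: Moves the arm, as the interface text tells. Its arguments: {"type":"object","properties":{"moves":{"type":"array"},"newtons":{"type":"number"}},"required":["moves"]}

```bash
mkdir -p pics
cat > h.py <<'E'
import numpy as np, cv2
from cell import sensors, imaging, env
from scipy.spatial.transform import Rotation as Ro
def cam(n,save=None):
    s=sensors.sense(); c=imaging.read_camera(n)
    K=np.array(c["mtx"])
    if n=="wrist":
        M=np.array(c["mount"]); Rt=Ro.from_euler('xyz',s["tcp_rot"]).as_matrix()
        Rcw=Rt@M[:3,:3]; o=Rt@M[:3,3]+np.array(s["tcp_pos"])
    else:
        R=np.array(c["R"]);Rcw=R.T;o=-R.T@np.array(c["t"]).ravel()
    if save: cv2.imwrite("pics/"+save,c["image"])
    return dict(img=c["image"],K=K,Rcw=Rcw,o=o)
def ray(c,u,v): return c["Rcw"]@np.linalg.inv(c["K"])@np.array([u,v,1.])
def onz(c,u,v,z):
    d=ray(c,u,v); return c["o"]+d*(z-c["o"][2])/d[2]
def proj(c,X):
    p=c["K"]@(c["Rcw"].T@(np.array(X,float)-c["o"])); return p[:2]/p[2]
E
python3 - <<'E'
from h import *
a=cam("scene","s0.png");b=cam("side","d0.png");w=cam("wrist","w0.png")
for c in(a,b,w):print(c["o"].round(),c["K"][0,0].round(),c["Rcw"][:,2].round(2))
s=sensors.sense();print(s)
print(Ro.from_euler('xyz',s["tcp_rot"]).as_matrix().round(3))
cv2.imwrite("pics/all.png",cv2.resize(np.hstack([a["img"],b["img"]]),(800,300)))
E
```

```text
[1475.  274.  852.] 478.0 [-0.75 -0.22 -0.62]
[-108. -817.  867.] 408.0 [ 0.5   0.62 -0.6 ]
[225. 507. 373.] 266.0 [-0.27  0.08 -0.96]
{'clock': 0.15, 'joints': array([ 1.56463001e+00,  2.55594228e-01,  1.07338357e-01, -2.65555794e-04,
       -1.42388956e+00, -2.84603168e-01]), 'joint_velocities': array([ 0.00056621, -0.00288686,  0.00384266,  0.00271649, -0.00027653,
        0.00237786]), 'joint_torque': array([-4.86208064e-04, -3.86936867e+01,  2.38080865e+01,  5.36675647e+00,
       -4.58579467e-03, -1.02354338e-07]), 'tcp_pos': array([157.55497048, 526.59079922, 230.64041539]), 'tcp_rot': array([-1.57066961e+00, -1.36858220e-03, -1.86160494e+00]), 'force': array([-0.19205326,  0.49165084,  0.19492141]), 'wrist_torque': array([-0.0152528 , -0.00295802,  0.04343083]), 'width': 85.34296738103635}
[[-0.287 -0.     0.958]
 [-0.958 -0.001 -0.287]
 [ 0.001 -1.     0.   ]]
```

View pics/s0.png

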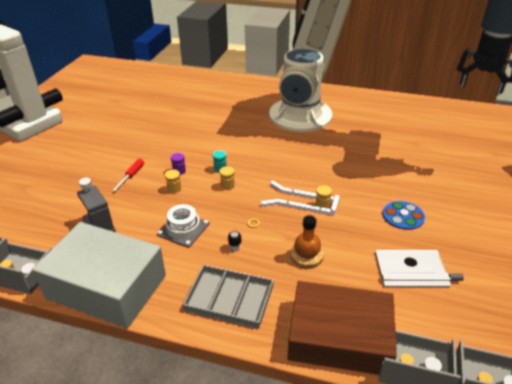

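View pics/d0.png

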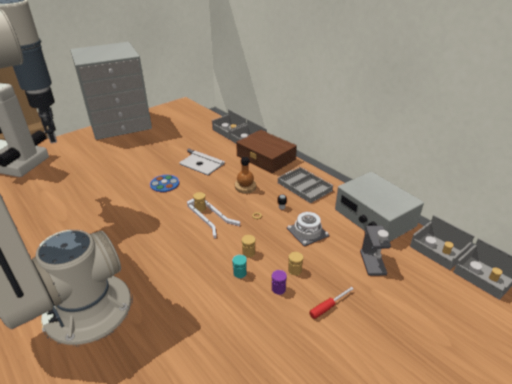

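The scene image shows brass cans at (173,181) and (228,178), and a third at (324,196) in the rack. The purple (178,163) and turquoise (220,161) cans are look-alikes. The cradle is at (183,222) and the flask at (308,240). Next I measure and take an enlarged crop.

```bash
cat > m.py <<'E'
from h import *
def blobs(c,lo,hi,mn=25):
    h=cv2.cvtColor(c["img"],cv2.COLOR_BGR2HSV); m=cv2.inRange(h,np.array(lo),np.array(hi))
    n,l,st,ce=cv2.connectedComponentsWithStats(m)
    return [(ce[i].round(1).tolist(),st[i].tolist()) for i in range(1,n) if st[i][4]>=mn]
E
python3 - <<'E'
from m import *
a=cam("scene");b=cam("side")
for nm,c,pts in(("scene",a,[(173,181),(228,178),(324,193),(308,240),(307,222)]),("side",b,[(249,246),(296,263),(200,201),(245,180),(245,162)])):
    h=cv2.cvtColor(c["img"],cv2.COLOR_BGR2HSV)
    print(nm,[h[v,u].tolist() for u,v in pts],"wood",h[130,200].tolist())
    for q in blobs(c,(19,110,70),(32,255,255)): print("  brass",q,onz(c,*q[0],28).round())
    for q in blobs(c,(5,170,25),(14,255,200),60)[:8]: print("  amber",q,onz(c,*q[0],41).round())
A=cv2.resize(a["img"][145:275,145:350],None,fx=3.9,fy=3.9,interpolation=cv2.INTER_CUBIC)
cv2.imwrite("pics/c1.png",A)
B=cv2.resize(b["img"][145:300,170:345],None,fx=3.8,fy=3.8,interpolation=cv2.INTER_CUBIC)
cv2.imwrite("pics/c2.png",B)
E
```

```text
scene [[17, 185, 142], [18, 185, 145], [23, 165, 247], [12, 214, 131], [20, 27, 28]] wood [14, 176, 232]
  brass ([226.1, 170.6], [218, 165, 16, 11, 110]) [ 423. -129.   28.]
  brass ([171.5, 174.1], [165, 170, 14, 9, 98]) [ 482. -275.   28.]
  brass ([324.0, 189.9], [317, 185, 15, 11, 120]) [436. 161.  28.]
  brass ([253.0, 222.5], [248, 219, 12, 8, 35]) [616.  10.  28.]
  brass ([5.8, 263.1], [0, 260, 12, 7, 56]) [ 905. -504.   28.]
  brass ([406.7, 358.3], [401, 354, 13, 10, 95]) [905. 402.  28.]
  brass ([485.3, 377.1], [479, 372, 14, 11, 106]) [905. 543.  28.]
  amber ([411.6, 48.4], [323, 0, 177, 104, 13319]) [-615.  359.   41.]
  amber ([318.2, 140.6], [217, 93, 217, 86, 5123]) [213. 103.  41.]
  amber ([5.8, 138.9], [0, 132, 21, 13, 111]) [ 467. -848.   41.]
  amber ([507.7, 169.4], [502, 165, 10, 12, 78]) [218. 653.  41.]
  amber ([217.5, 186.4], [211, 176, 18, 15, 85]) [ 516. -121.   41.]
  amber ([163.9, 190.4], [158, 182, 17, 13, 88]) [ 572. -256.   41.]
  amber ([306.9, 242.4], [294, 215, 27, 44, 610]) [662. 158.  41.]
  amber ([71.2, 222.5], [64, 217, 18, 13, 99]) [ 753. -426.   41.]
side [[18, 140, 115], [18, 140, 124], [18, 143, 123], [13, 162, 120], [135, 26, 20]] wood [14, 129, 196]
  brass ([198.9, 195.9], [194, 193, 11, 7, 63]) [488. 190.  28.]
  brass ([247.7, 240.0], [242, 235, 13, 13, 106]) [472. -97.  28.]
  brass ([448.4, 244.4], [445, 242, 8, 6, 35]) [ 915. -500.   28.]
  brass ([294.9, 257.8], [289, 252, 14, 15, 132]) [ 528. -244.   28.]
  brass ([496.7, 270.8], [493, 268, 9, 7, 46]) [ 916. -641.   28.]
```

View pics/c1.png

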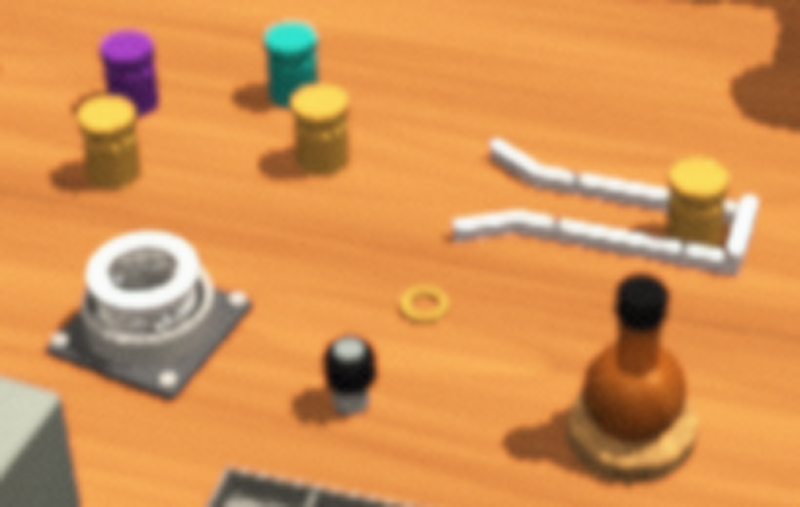

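View pics/c2.png

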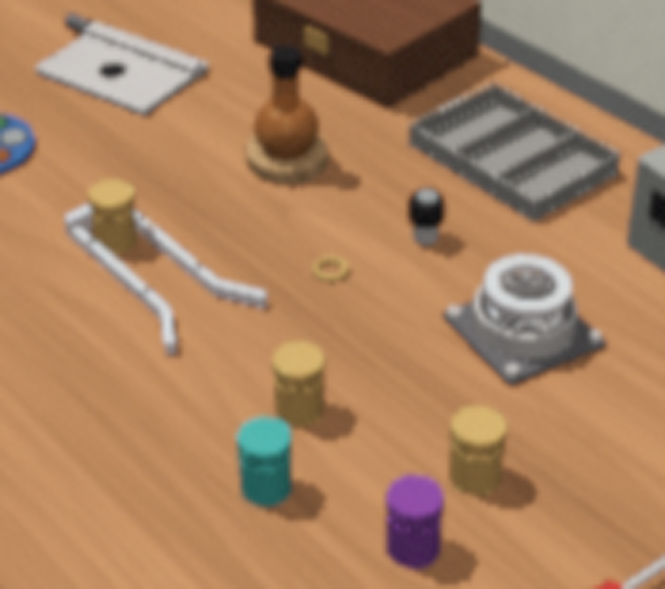

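```bash
cat > p.py <<'E'
from h import *
a=cam("scene");b=cam("side")
S=lambda u,v,z:onz(a,145+u/3.9,145+v/3.9,z).round(1)[:2]
D=lambda u,v,z:onz(b,170+u/3.8,145+v/3.8,z).round(1)[:2]
for n,s,d,z in [("A",(320,101),(299,360),56),("B",(107,115),(478,427),56),("C",(697,175),(111,193),56),("purple",(128,47),(414,497),56),("teal",(291,39),(264,438),56),
 ("ring",(142,270),(527,285),56),("captop",(641,291),(285,55),125),("capbase",(641,320),(285,72),103),("eyep",(348,350),(428,195),48),("lock",(424,303),(330,268),6),
 ("bendLo",(535,178),(160,303),14),("bendHi",(518,218),(218,284),14),("tipLo",(495,146),(172,345),14),("tipHi",(458,228),(265,297),14),
 ("seamLo",(580,181),None,14),("seamHi",(556,222),None,14),("endHi",(725,256),(140,218),14),("endLo",(735,210),(75,230),14),("stopLo",(752,200),(72,215),22),("stopHi",(735,255),None,22)]:
    print(n,S(*s,z), D(*d,z) if d else "")
E
python3 p.py
```

```text
A [ 459.8 -111.9] [ 456.  -122.1]
B [ 516.6 -253.2] [ 509.6 -263.8]
C [471.5 164.3] [469.2 156.7]
purple [ 433.7 -272.9] [ 426.5 -283.8]
teal [ 391.  -158.6] [ 382.4 -170.5]
ring [ 664.5 -162.9] [ 656.6 -173.3]
captop [673.7 161.1] [665.6 149.6]
capbase [674.4 162.6] [669.  154.3]
eyep [691.1 -14.8] [689.2 -21.8]
lock [593.5   5. ] [588.7  -4.2]
bendLo [453.2  47. ] [440.8  46.6]
bendHi [499.9  46.1] [494.   34.6]
tipLo [424.6   9.7] [416.9  -3.8]
tipHi [521.7   8.6] [514.   -5.6]
seamLo [447.9  78.9] 
seamHi [497.   72.8] 
endHi [501.1 192.1] [497.3 157.2]
endLo [450.4 190.9] [441.9 180.8]
stopLo [446.1 201.5] [447.  192.3]
stopHi [507.6 199.2]
```

Emit:
servo_tool([
  {"fingers":0.085,"xyz":[0,0,0],"spin":0.142},
  {"fingers":0.085,"xyz":[0,0,0],"spin":0.142},
  {"fingers":0.085,"xyz":[0,0,0],"spin":0.142},
  {"fingers":0.085,"xyz":[0,0,0],"spin":0.142},
  {"fingers":0.085,"xyz":[0,0,0],"spin":0.142},
  {"fingers":0.085,"xyz":[0,0,0],"spin":0.142},
  {"fingers":0.085,"xyz":[0,0,0],"spin":0.142},
  {"fingers":0.085,"xyz":[0,0,0],"spin":0.142},
  {"fingers":0.085,"xyz":[0,0,0],"spin":0.142},
  {"fingers":0.085,"xyz":[0,0,0],"spin":0},
])

```text
clock: 1.35
tcp_pos: [157.7, 526.9, 231.2]
tcp_rot: [-1.571, -0.0, -3.141]
force: [0.6, -0.1, 0.6]
width: 85.0
```

Emit:
servo_tool([
  {"fingers":0.085,"xyz":[-0.02,0,0.039],"spin":0},
  {"fingers":0.085,"xyz":[-0.02,0,0.039],"spin":0},
  {"fingers":0.085,"xyz":[-0.02,0,0.039],"spin":0},
  {"fingers":0.085,"xyz":[-0.02,0,0.039],"spin":0},
  {"fingers":0.085,"xyz":[-0.02,0,0.039],"spin":0},
  {"fingers":0.085,"xyz":[-0.02,0,0.039],"spin":0},
  {"fingers":0.085,"xyz":[-0.02,0,0.039],"spin":0},
  {"fingers":0.085,"xyz":[-0.02,0,0.039],"spin":0},
  {"fingers":0.085,"xyz":[-0.02,0,0.039],"spin":0},
  {"fingers":0.085,"xyz":[-0.02,0,0.039],"spin":0},
])

```text
clock: 2.35
tcp_pos: [358.8, 135.7, 231.7]
tcp_rot: [-1.572, 0.001, -3.135]
force: [1.3, 0.6, 0.7]
width: 84.9
```

Emit:
servo_tool([
  {"fingers":0.085,"xyz":[-0.02,0,0.039],"spin":0},
  {"fingers":0.085,"xyz":[-0.02,0,0.039],"spin":0},
  {"fingers":0.085,"xyz":[-0.02,0,0.039],"spin":0},
  {"fingers":0.085,"xyz":[-0.02,0,0.039],"spin":0},
  {"fingers":0.085,"xyz":[-0.02,0,0.039],"spin":0},
  {"fingers":0.085,"xyz":[0,0,0],"spin":0},
  {"fingers":0.085,"xyz":[0,0,0],"spin":0},
])

```text
clock: 3.05
tcp_pos: [458.8, -58.4, 230.9]
tcp_rot: [-1.571, -0.001, -3.139]
force: [-0.0, -0.0, 0.9]
width: 85.0
```

Run:
```python
from m import *
w=cam("wrist")
cv2.imwrite("pics/w1.png",cv2.resize(w["img"],(800,600),interpolation=cv2.INTER_CUBIC))
for n,X in dict(A=(458,-117,56),B=(513,-258,56),C=(470,160,56),org=(472,43,0)).items(): print(n,(proj(w,X)*800/512).round())
for q in blobs(w,(19,110,70),(32,255,255)): print(q,onz(w,*q[0],56).round())
```

```text
A [401. 192.]
B [316. -33.]
C [387. 501.]
org [386. 359.]
([259.1, 124.4], [244, 107, 31, 35, 834]) [ 455. -116.   56.]
([166.3, 205.1], [156, 196, 22, 20, 151]) [572. -16.  56.]
([250.3, 314.0], [240, 311, 20, 7, 83]) [466. 149.  56.]
```

View pics/w1.png

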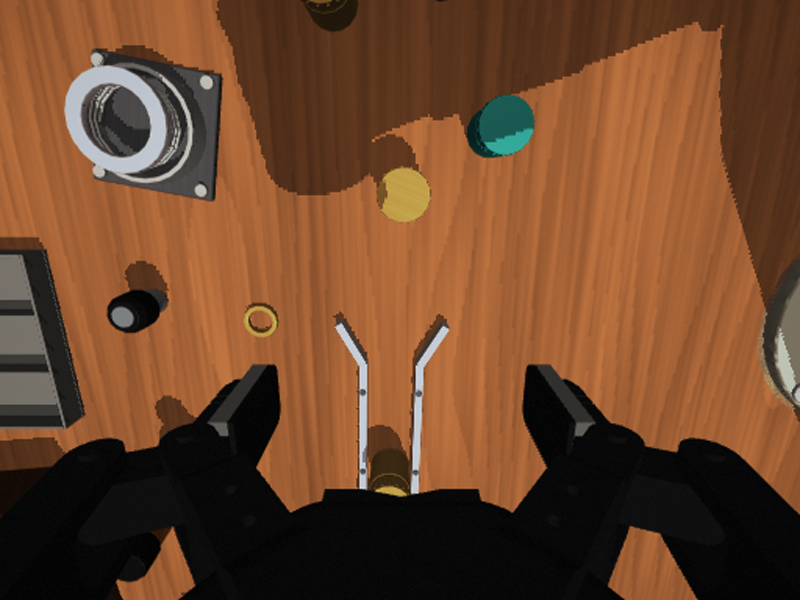

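Run:
```python
from h import *
w=cam("wrist")
for n,u,v,z in [("A",404,194,56),("ring",116,119,56),("foot",157,124,8),("cup",150,122,32),("inHi",367,366,14),("inHi2",367,480,14),("inLo",415,366,14),("inLo2",411.5,480,14),("tipHi",338,321,14),("tipLo",445,321,14),("eyep",122,317,48),("lock",261,320,6)]:
    print(n,onz(w,(u+.5)*.64-.5,(v+.5)*.64-.5,z).round(1)[:2])
```

```text
A [ 455.9 -115.1]
ring [ 659.5 -166. ]
foot [ 657.3 -168. ]
cup [ 649.3 -166.8]
inHi [489.7  44.6]
inHi2 [492.3 173.3]
inLo [444.4  44.5]
inLo2 [446.4 173.1]
tipHi [ 5.154e+02 -3.000e-01]
tipLo [417.5  -0.6]
eyep [688.1 -15.4]
lock [588.5   1.8]
```

Can A is at about (456,-115) and the lane axis runs from (467,45) to (469,173). I go down over A.

Emit:
servo_tool([
  {"fingers":0.085,"xyz":[0.003,0,0.028],"spin":0},
  {"fingers":0.085,"xyz":[0,0,0.029],"spin":0},
  {"fingers":0.085,"xyz":[0,0.04,0],"spin":0},
  {"fingers":0.085,"xyz":[0,0.04,0],"spin":0},
  {"fingers":0.085,"xyz":[0,0.04,0],"spin":0},
  {"fingers":0.085,"xyz":[0,0.04,0],"spin":0},
  {"fingers":0.085,"xyz":[0,0.03,0],"spin":0},
  {"fingers":0.085,"xyz":[0,0.02,0],"spin":0},
  {"fingers":0.085,"xyz":[0,0,0],"spin":0},
])

```text
clock: 4.05
tcp_pos: [453.7, -113.3, 19.2]
tcp_rot: [-1.571, -0.005, -3.137]
force: [0.5, -0.9, 0.4]
width: 85.0
```

Emit:
servo_tool([
  {"fingers":0.035,"xyz":[0,0,0],"spin":0},
  {"fingers":0.035,"xyz":[0,0,0],"spin":0},
  {"fingers":0.035,"xyz":[0,0,0],"spin":0},
  {"fingers":0.035,"xyz":[0,0,0],"spin":0},
  {"fingers":0.035,"xyz":[0,0,0],"spin":0},
  {"fingers":0.035,"xyz":[0,0,0],"spin":0},
  {"fingers":0.035,"xyz":[0,0,0],"spin":0},
  {"fingers":0.035,"xyz":[0,0,0],"spin":0},
], newtons=20)

```text
clock: 4.85
tcp_pos: [457.1, -114.3, 22.7]
tcp_rot: [-1.571, 0.003, -3.139]
force: [-1.1, 2.2, 7.9]
width: 39.3
```

Emit:
servo_tool([
  {"fingers":0.035,"xyz":[-0.002,0,-0.01],"spin":0},
  {"fingers":0.035,"xyz":[-0.002,0,-0.02],"spin":0},
  {"fingers":0.035,"xyz":[-0.002,0,-0.02],"spin":0},
  {"fingers":0.035,"xyz":[-0.002,0,-0.025],"spin":0},
  {"fingers":0.035,"xyz":[-0.002,0,-0.025],"spin":0},
  {"fingers":0.035,"xyz":[-0.001,0,-0.025],"spin":0},
  {"fingers":0.035,"xyz":[0,0,0],"spin":0},
  {"fingers":0.035,"xyz":[0,0,0],"spin":0},
])

```text
clock: 5.65
tcp_pos: [468.5, 12.2, 22.7]
tcp_rot: [-1.573, 0.004, -3.138]
force: [-1.0, 3.7, 5.0]
width: 39.3
```

Run:
```python
from h import *
w=cam("wrist");print(sensors.sense()["tcp_pos"])
cv2.imwrite("pics/w2.png",w["img"])
```

```text
[468.54791583  11.92925424  22.69236845]
```

View pics/w2.png

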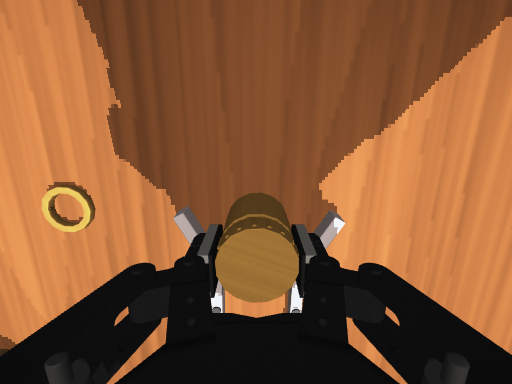

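The can sits centred between the wings: tips at u=183 and 337, can at u≈258. I slide on.

Emit:
servo_tool([
  {"fingers":0.035,"xyz":[0,0,-0.012],"spin":0},
  {"fingers":0.035,"xyz":[0,0,-0.012],"spin":0},
  {"fingers":0.035,"xyz":[0,0,-0.012],"spin":0},
  {"fingers":0.035,"xyz":[0,0,-0.012],"spin":0},
  {"fingers":0.035,"xyz":[0,0,-0.012],"spin":0},
  {"fingers":0.035,"xyz":[0,0,0],"spin":0},
])

```text
clock: 6.3
tcp_pos: [467.6, 71.2, 22.6]
tcp_rot: [-1.571, 0.002, -3.138]
force: [-0.6, 0.5, 7.1]
width: 39.5
```

Emit:
servo_tool([
  {"fingers":0.035,"xyz":[-0.001,0,-0.012],"spin":0},
  {"fingers":0.035,"xyz":[0,0,-0.012],"spin":0},
  {"fingers":0.035,"xyz":[0,0,-0.012],"spin":0},
  {"fingers":0.035,"xyz":[0,0,-0.012],"spin":0},
  {"fingers":0.035,"xyz":[0,0,0],"spin":0},
])

```text
clock: 6.8
tcp_pos: [468.5, 119.0, 22.5]
tcp_rot: [-1.571, 0.002, -3.138]
force: [-1.2, -0.3, 7.0]
width: 39.5
```

Emit:
servo_tool([
  {"fingers":0.035,"xyz":[0,0,-0.005],"spin":0},
  {"fingers":0.035,"xyz":[0,0,0],"spin":0},
  {"fingers":0.085,"xyz":[0,0,0],"spin":0},
  {"fingers":0.085,"xyz":[0,0,0],"spin":0},
  {"fingers":0.085,"xyz":[0,0,0],"spin":0},
  {"fingers":0.085,"xyz":[0,0,0],"spin":0},
  {"fingers":0.085,"xyz":[0,0,0],"spin":0},
  {"fingers":0.085,"xyz":[0,-0.03,0],"spin":0},
  {"fingers":0.085,"xyz":[0,-0.04,0],"spin":0},
  {"fingers":0.085,"xyz":[0,-0.04,0],"spin":0},
])

```text
clock: 7.8
tcp_pos: [467.0, 123.2, 132.3]
tcp_rot: [-1.57, -0.001, -3.14]
force: [0.5, 0.6, 0.0]
width: 85.0
```

Emit:
servo_tool([
  {"fingers":0.085,"xyz":[-0.004,-0.015,0.032],"spin":0},
  {"fingers":0.085,"xyz":[-0.004,0,0.032],"spin":0},
  {"fingers":0.085,"xyz":[-0.004,0,0.032],"spin":0},
  {"fingers":0.085,"xyz":[-0.004,0,0.032],"spin":0},
  {"fingers":0.085,"xyz":[-0.004,0,0.032],"spin":0},
  {"fingers":0.085,"xyz":[-0.004,0,0.032],"spin":0},
  {"fingers":0.085,"xyz":[-0.004,0,0.032],"spin":0},
  {"fingers":0.085,"xyz":[-0.004,0,0.032],"spin":0},
  {"fingers":0.085,"xyz":[-0.004,0,0.032],"spin":0},
  {"fingers":0.085,"xyz":[-0.004,0,0.032],"spin":0},
])

```text
clock: 8.8
tcp_pos: [508.0, -197.7, 146.1]
tcp_rot: [-1.571, -0.0, -3.14]
force: [0.8, 0.5, -0.6]
width: 85.0
```

Emit:
servo_tool([
  {"fingers":0.085,"xyz":[-0.004,0,0.02],"spin":0},
  {"fingers":0.085,"xyz":[0,0,0],"spin":0},
  {"fingers":0.085,"xyz":[0,0,0],"spin":0},
])

```text
clock: 9.1
tcp_pos: [511.9, -216.5, 145.9]
tcp_rot: [-1.571, -0.001, -3.141]
force: [0.1, 0.6, -0.7]
width: 84.8
```

Run:
```python
from m import *
w=cam("wrist","w3.png");print(sensors.sense()["tcp_pos"])
for q in blobs(w,(18,110,40),(32,255,255),80): print(q,onz(w,*q[0],56).round(1))
print(proj(w,(513,-258,56)),proj(w,(660,-167,56)))
```

```text
[ 511.96026793 -216.01300706  146.04680566]
[254.31697723 147.22083752] [101.66477494 242.1740717 ]
```

View pics/w3.png

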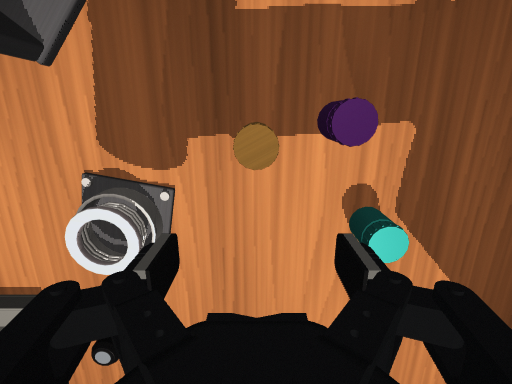

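B is at (257,146), about (511,-258). I narrow the opening to 70 mm so the fingers clear the purple can at (348,121).

Emit:
servo_tool([
  {"fingers":0.07,"xyz":[0.001,0,0.021],"spin":0},
  {"fingers":0.07,"xyz":[0,0,0.021],"spin":0},
  {"fingers":0.07,"xyz":[0,0.03,0],"spin":0},
  {"fingers":0.07,"xyz":[0,0.03,0],"spin":0},
  {"fingers":0.07,"xyz":[0,0.03,0],"spin":0},
  {"fingers":0.07,"xyz":[0,0.02,0],"spin":0},
  {"fingers":0.07,"xyz":[0,0.014,0],"spin":0},
  {"fingers":0.07,"xyz":[0,0,0],"spin":0},
])

```text
clock: 9.95
tcp_pos: [509.8, -256.9, 20.3]
tcp_rot: [-1.572, -0.004, -3.139]
force: [0.4, 0.5, -0.8]
width: 70.2
```

Emit:
servo_tool([
  {"fingers":0.035,"xyz":[0,0,0],"spin":0},
  {"fingers":0.035,"xyz":[0,0,0],"spin":0},
  {"fingers":0.035,"xyz":[0,0,0],"spin":0},
  {"fingers":0.035,"xyz":[0,0,0],"spin":0},
  {"fingers":0.035,"xyz":[0,0,0],"spin":0},
  {"fingers":0.035,"xyz":[0,0,0],"spin":0},
  {"fingers":0.035,"xyz":[0,0,0],"spin":0},
  {"fingers":0.035,"xyz":[0,0,0],"spin":0},
])

```text
clock: 10.75
tcp_pos: [512.3, -258.4, 23.7]
tcp_rot: [-1.57, 0.003, -3.139]
force: [-0.2, 1.5, 6.1]
width: 39.3
```

Emit:
servo_tool([
  {"fingers":0.035,"xyz":[0.002,0,-0.01],"spin":0},
  {"fingers":0.035,"xyz":[0.003,0,-0.02],"spin":0},
  {"fingers":0.035,"xyz":[0.004,0,-0.025],"spin":0},
  {"fingers":0.035,"xyz":[0.004,0,-0.025],"spin":0},
  {"fingers":0.035,"xyz":[0.004,0,-0.025],"spin":0},
  {"fingers":0.035,"xyz":[0.005,0,-0.025],"spin":0},
  {"fingers":0.035,"xyz":[0.005,0,-0.025],"spin":0},
  {"fingers":0.035,"xyz":[0.005,0,-0.025],"spin":0},
  {"fingers":0.035,"xyz":[0.005,0,-0.025],"spin":0},
  {"fingers":0.035,"xyz":[0.004,0,-0.025],"spin":0},
])

```text
clock: 11.75
tcp_pos: [470.7, -28.0, 23.7]
tcp_rot: [-1.569, 0.003, -3.138]
force: [0.8, -5.0, 7.1]
width: 39.5
```

Emit:
servo_tool([
  {"fingers":0.035,"xyz":[0.003,0,-0.02],"spin":0},
  {"fingers":0.035,"xyz":[0,0,-0.015],"spin":0},
  {"fingers":0.035,"xyz":[0,0,0],"spin":0},
])

```text
clock: 12.05
tcp_pos: [467.4, 8.4, 23.7]
tcp_rot: [-1.572, 0.003, -3.137]
force: [-2.2, 5.4, 11.3]
width: 39.4
```

Emit:
servo_tool([
  {"fingers":0.035,"xyz":[0,0,-0.012],"spin":0},
  {"fingers":0.035,"xyz":[0,0,-0.012],"spin":0},
  {"fingers":0.035,"xyz":[0,0,-0.012],"spin":0},
  {"fingers":0.035,"xyz":[0,0,-0.012],"spin":0},
  {"fingers":0.035,"xyz":[0,0,-0.012],"spin":0},
  {"fingers":0.035,"xyz":[0,0,-0.012],"spin":0},
  {"fingers":0.035,"xyz":[0,0,-0.006],"spin":0},
  {"fingers":0.035,"xyz":[0,0,0],"spin":0},
  {"fingers":0.035,"xyz":[0,0,0],"spin":0},
])

```text
clock: 12.95
tcp_pos: [467.1, 84.4, 23.6]
tcp_rot: [-1.57, 0.002, -3.138]
force: [-1.3, -3.7, 8.6]
width: 39.5
```

Emit:
servo_tool([
  {"fingers":0.085,"xyz":[0,0,0],"spin":0},
  {"fingers":0.085,"xyz":[0,0,0],"spin":0},
  {"fingers":0.085,"xyz":[0,0,0],"spin":0},
  {"fingers":0.085,"xyz":[0,0,0],"spin":0},
  {"fingers":0.085,"xyz":[0,0,0],"spin":0},
  {"fingers":0.085,"xyz":[0,-0.03,0],"spin":0},
  {"fingers":0.085,"xyz":[0,-0.045,0],"spin":0},
  {"fingers":0.085,"xyz":[0,-0.045,0],"spin":0},
  {"fingers":0.085,"xyz":[0,-0.045,0],"spin":0},
  {"fingers":0.085,"xyz":[0,-0.045,0],"spin":0},
])

```text
clock: 13.95
tcp_pos: [466.1, 84.4, 234.2]
tcp_rot: [-1.571, 0.0, -3.14]
force: [1.1, -0.4, -0.1]
width: 85.0
```

Emit:
servo_tool([
  {"fingers":0.085,"xyz":[-0.03,0,-0.006],"spin":0},
  {"fingers":0.085,"xyz":[-0.034,0,-0.008],"spin":0},
  {"fingers":0.085,"xyz":[-0.034,0,-0.008],"spin":0},
  {"fingers":0.085,"xyz":[-0.034,0,-0.008],"spin":0},
  {"fingers":0.085,"xyz":[-0.034,0,-0.008],"spin":0},
  {"fingers":0.085,"xyz":[-0.034,0,-0.008],"spin":0},
  {"fingers":0.085,"xyz":[0,0,0],"spin":0},
  {"fingers":0.085,"xyz":[0,0,0],"spin":0},
])

```text
clock: 14.75
tcp_pos: [666.7, 131.0, 230.5]
tcp_rot: [-1.57, -0.002, -3.14]
force: [-1.3, 0.2, -0.1]
width: 85.0
```

Run:
```python
from m import *
w=cam("wrist","w4.png");s=cam("scene");print(sensors.sense()["tcp_pos"])
print("cap",proj(w,(670,155,125)),"cork",proj(w,(670,155,18)), "A,B,C",[proj(w,(468,y,56)).round() for y in(84,124,164)])
cv2.imwrite("pics/w4b.png",np.hstack([w["img"],s["img"][150:250,240:370].repeat(3,0).repeat(3,1)[:384 if False else 300]]) if False else w["img"])
```

```text
[666.04268418 130.75991443 232.67635634]
cap [252.13657816 211.72098258] cork [253.20776098 183.90505997] A,B,C [array([426., 134.]), array([420., 167.]), array([414., 199.])]
```

View pics/w4.png

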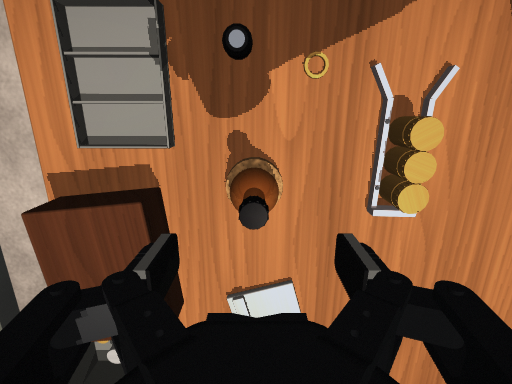

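All three cans stand in file at (427,134), (420,167) and (413,198). The cap is at (254,212), about (668,155). I descend on it.

Emit:
servo_tool([
  {"fingers":0.085,"xyz":[-0.002,0,-0.012],"spin":0},
  {"fingers":0.085,"xyz":[0,0,-0.012],"spin":0},
  {"fingers":0.085,"xyz":[0,0.03,0],"spin":0},
  {"fingers":0.085,"xyz":[0,0.03,0],"spin":0},
  {"fingers":0.085,"xyz":[0,0.03,0],"spin":0},
  {"fingers":0.085,"xyz":[0,0.03,0],"spin":0},
  {"fingers":0.085,"xyz":[0,0.022,0],"spin":0},
  {"fingers":0.085,"xyz":[0,0,0],"spin":0},
  {"fingers":0.085,"xyz":[0,0,0],"spin":0},
])

```text
clock: 15.75
tcp_pos: [668.6, 155.6, 91.3]
tcp_rot: [-1.571, 0.001, -3.139]
force: [0.3, 0.5, 0.6]
width: 85.0
```

Emit:
servo_tool([
  {"fingers":0.02,"xyz":[0,0,0],"spin":0},
  {"fingers":0.02,"xyz":[0,0,0],"spin":0},
  {"fingers":0.02,"xyz":[0,0,0],"spin":0},
  {"fingers":0.02,"xyz":[0,0,0],"spin":0},
  {"fingers":0.02,"xyz":[0,0,0],"spin":0},
  {"fingers":0.02,"xyz":[0,0,0],"spin":0},
  {"fingers":0.02,"xyz":[0,0,0],"spin":0},
  {"fingers":0.02,"xyz":[0,0,0],"spin":0},
  {"fingers":0.02,"xyz":[0,0,0],"spin":0},
  {"fingers":0.02,"xyz":[0,0,0],"spin":0},
], newtons=60)

```text
clock: 16.75
tcp_pos: [668.9, 155.0, 91.0]
tcp_rot: [-1.571, 0.002, -3.139]
force: [0.9, 0.3, 4.7]
width: 28.4
```

Emit:
servo_tool([
  {"fingers":0.02,"xyz":[0,-0.01,0],"spin":0},
  {"fingers":0.02,"xyz":[0,-0.02,0],"spin":0},
  {"fingers":0.02,"xyz":[0,-0.03,0],"spin":0},
  {"fingers":0.02,"xyz":[0,-0.03,0],"spin":0},
  {"fingers":0.02,"xyz":[0,-0.01,0],"spin":0},
  {"fingers":0.02,"xyz":[0,0,0.01],"spin":0},
  {"fingers":0.02,"xyz":[0.001,0,0.02],"spin":0},
  {"fingers":0.02,"xyz":[0.001,0,0.025],"spin":0},
  {"fingers":0.02,"xyz":[0.001,0,0.025],"spin":0},
  {"fingers":0.02,"xyz":[0.001,0,0.025],"spin":0},
])

```text
clock: 17.75
tcp_pos: [663.1, 47.2, 187.7]
tcp_rot: [-1.57, -0.005, -3.14]
force: [0.6, -0.3, -1.6]
width: 28.6
```

Emit:
servo_tool([
  {"fingers":0.02,"xyz":[0.001,0,0.025],"spin":0},
  {"fingers":0.02,"xyz":[0.001,0,0.025],"spin":0},
  {"fingers":0.02,"xyz":[0.001,0,0.025],"spin":0},
  {"fingers":0.02,"xyz":[0.001,0,0.025],"spin":0},
  {"fingers":0.02,"xyz":[0,0,0.025],"spin":0},
  {"fingers":0.02,"xyz":[0,0,0.025],"spin":0},
  {"fingers":0.02,"xyz":[0,0,0.025],"spin":0},
  {"fingers":0.02,"xyz":[0,0,0.02],"spin":0},
  {"fingers":0.02,"xyz":[0,0,0],"spin":0},
  {"fingers":0.02,"xyz":[0,0,0],"spin":0},
])

```text
clock: 18.75
tcp_pos: [659.6, -146.4, 188.2]
tcp_rot: [-1.571, -0.004, -3.142]
force: [0.1, 0.5, -2.4]
width: 28.5
```

Run:
```python
from m import *
s=sensors.sense();print(s["tcp_pos"],s["force"])
w=cam("wrist");a=cam("scene");b=cam("side")
for n,c in(("wrist",w),("scene",a),("side",b)):
    print(n,"ring",proj(c,(660,-166,56)).round(1),"cap",proj(c,s["tcp_pos"]+[0,0,34]).round(1),"bulb",proj(c,s["tcp_pos"]+[0,0,-50]).round(1))
A=cv2.resize(a["img"][140:255,120:240],(480,460),interpolation=cv2.INTER_CUBIC)
B=w["img"][:,0:320]
o=np.zeros((460,800,3),np.uint8);o[:,:480]=A;o[:384,480:]=B
cv2.imwrite("pics/f1.png",o)
```

```text
[ 659.56373806 -146.39639697  188.23192675] [ 0.12265202  0.45776484 -2.35009304]
wrist ring [254.9 163.1] cap [255.1 271. ] bulb [255.3 208.2]
scene ring [181.  212.9] cap [181.3 159.9] bulb [185.  188.5]
side ring [307.7 218.4] cap [307.  171.1] bulb [304.9 194.4]
```

View pics/f1.png

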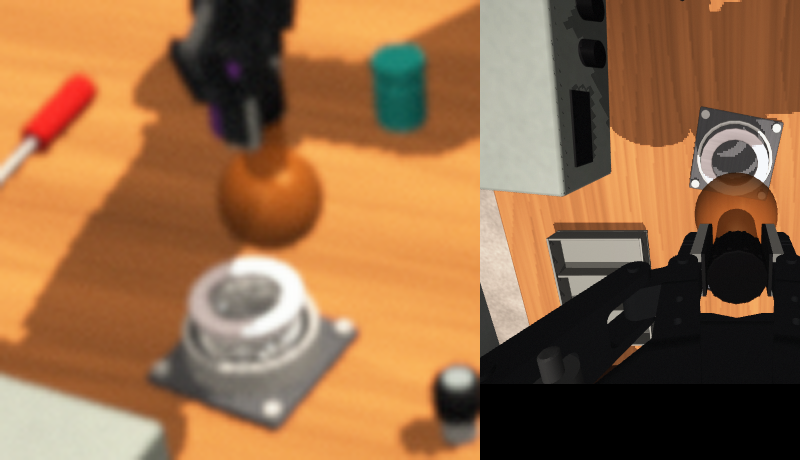

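The bulb hangs about 4 mm to +y of the TCP: wrist bulb centre row is about 213 against 208 predicted, and scene column 187.5 against 185. I correct for that and lower.

Emit:
servo_tool([
  {"fingers":0.02,"xyz":[0,0,0.012],"spin":0},
  {"fingers":0.02,"xyz":[0,0,0.0115],"spin":0},
  {"fingers":0.02,"xyz":[0,0.015,0],"spin":0},
  {"fingers":0.02,"xyz":[0,0.015,0],"spin":0},
  {"fingers":0.02,"xyz":[0,0.012,0],"spin":0},
  {"fingers":0.02,"xyz":[0,0.006,0],"spin":0},
  {"fingers":0.02,"xyz":[0,0.003,0],"spin":0},
  {"fingers":0.02,"xyz":[0,0,0],"spin":0},
  {"fingers":0.02,"xyz":[0,0,0],"spin":0},
])

```text
clock: 19.8
tcp_pos: [661.5, -168.7, 140.1]
tcp_rot: [-1.57, 0.001, -3.139]
force: [-0.2, 0.5, -1.5]
width: 28.6
```

Run:
```python
from m import *
s=sensors.sense();print(s["tcp_pos"],s["force"])
w=cam("wrist");a=cam("scene");b=cam("side")
A=cv2.resize(a["img"][140:255,130:230],(400,460),interpolation=cv2.INTER_CUBIC)
B=cv2.resize(b["img"][140:255,257:357],(400,460),interpolation=cv2.INTER_CUBIC)
cv2.imwrite("pics/f2.png",np.hstack([A,B]))
```

```text
[ 661.459717   -168.6952907   140.05835931] [-0.2085152   0.4626389  -1.51567469]
```

View pics/f2.png

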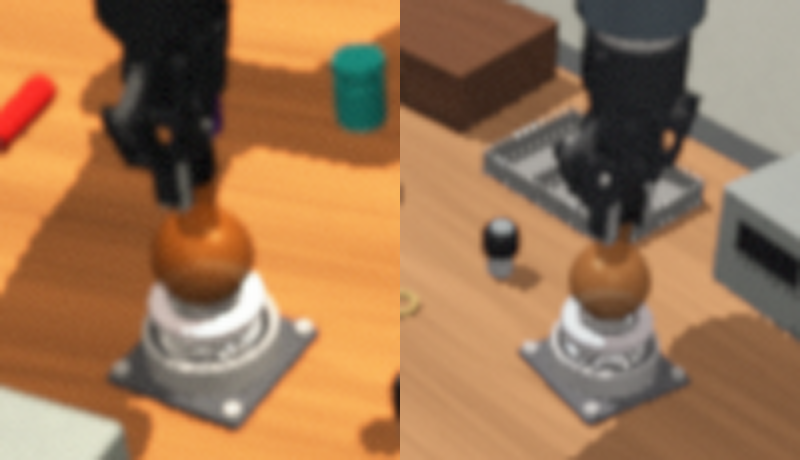

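The bulb sits centred over the ring to within about 2 mm in both views. I lower gently.

Emit:
servo_tool([
  {"fingers":0.02,"xyz":[0,0.003,0],"spin":0},
  {"fingers":0.02,"xyz":[0,0.003,0],"spin":0},
  {"fingers":0.02,"xyz":[0,0.003,0],"spin":0},
  {"fingers":0.02,"xyz":[0,0.002,0],"spin":0},
  {"fingers":0.02,"xyz":[0,0.002,0],"spin":0},
  {"fingers":0.02,"xyz":[0,0.002,0],"spin":0},
  {"fingers":0.02,"xyz":[0,0,0],"spin":0},
  {"fingers":0.02,"xyz":[0,0,0],"spin":0},
])

```text
clock: 20.75
tcp_pos: [661.2, -168.9, 124.9]
tcp_rot: [-1.57, 0.001, -3.14]
force: [-1.0, -1.9, 4.1]
width: 28.5
```

Emit:
servo_tool([
  {"fingers":0.02,"xyz":[0,0.002,0],"spin":0},
  {"fingers":0.02,"xyz":[0,0.002,0],"spin":0},
  {"fingers":0.02,"xyz":[0,0.002,0],"spin":0},
  {"fingers":0.02,"xyz":[0,0,0],"spin":0},
  {"fingers":0.02,"xyz":[0,0,0],"spin":0},
])

```text
clock: 21.25
tcp_pos: [661.3, -168.9, 118.8]
tcp_rot: [-1.57, 0.001, -3.139]
force: [-2.0, -1.5, 6.4]
width: 28.3
```

Emit:
servo_tool([
  {"fingers":0.02,"xyz":[0,0.002,0],"spin":0},
  {"fingers":0.02,"xyz":[0,0.002,0],"spin":0},
  {"fingers":0.02,"xyz":[0,0.002,0],"spin":0},
  {"fingers":0.02,"xyz":[0,0,0],"spin":0},
  {"fingers":0.02,"xyz":[0,0,0],"spin":0},
])

```text
clock: 21.75
tcp_pos: [661.4, -169.1, 113.4]
tcp_rot: [-1.57, 0.001, -3.139]
force: [-2.7, -2.1, 8.5]
width: 28.5
```

Emit:
servo_tool([
  {"fingers":0.02,"xyz":[0,0.001,0],"spin":0},
  {"fingers":0.02,"xyz":[0,0.001,0],"spin":0},
  {"fingers":0.02,"xyz":[0,0.001,0],"spin":0},
  {"fingers":0.02,"xyz":[0,0,0],"spin":0},
  {"fingers":0.02,"xyz":[0,0,0],"spin":0},
])

```text
clock: 22.25
tcp_pos: [661.4, -169.2, 110.8]
tcp_rot: [-1.569, 0.002, -3.139]
force: [-2.9, -2.2, 9.3]
width: 28.4
```

Emit:
servo_tool([
  {"fingers":0.02,"xyz":[0,0.001,0],"spin":0},
  {"fingers":0.02,"xyz":[0,0,0],"spin":0},
  {"fingers":0.02,"xyz":[0,0,0],"spin":0},
])

```text
clock: 22.55
tcp_pos: [661.4, -169.3, 109.8]
tcp_rot: [-1.569, 0.002, -3.139]
force: [-3.3, -2.0, 9.5]
width: 28.5
```

Emit:
servo_tool([
  {"fingers":0.02,"xyz":[0,0.001,0],"spin":0},
  {"fingers":0.02,"xyz":[0,0,0],"spin":0},
  {"fingers":0.02,"xyz":[0,0,0],"spin":0},
])

```text
clock: 22.85
tcp_pos: [661.5, -169.5, 109.5]
tcp_rot: [-1.569, 0.002, -3.139]
force: [-4.1, -2.2, 11.4]
width: 28.6
```

Emit:
servo_tool([
  {"fingers":0.02,"xyz":[0,0.001,0],"spin":0},
  {"fingers":0.02,"xyz":[0,0,0],"spin":0},
  {"fingers":0.02,"xyz":[0,0,0],"spin":0},
])

```text
clock: 23.15
tcp_pos: [661.6, -169.8, 109.3]
tcp_rot: [-1.568, 0.003, -3.139]
force: [-4.2, -1.8, 14.0]
width: 28.7
```

The ring is at its stop: z stands still while the force climbs. I check, then hand in.

Emit:
servo_tool([
  {"fingers":0.02,"xyz":[0,0,0],"spin":0},
  {"fingers":0.02,"xyz":[0,0,0],"spin":0},
  {"fingers":0.02,"xyz":[0,0,0],"spin":0},
  {"fingers":0.02,"xyz":[0,0,0],"spin":0},
  {"fingers":0.02,"xyz":[0,0,0],"spin":0},
])

```text
clock: 23.65
tcp_pos: [661.7, -169.8, 109.3]
tcp_rot: [-1.568, 0.003, -3.139]
force: [-5.1, -3.4, 14.2]
width: 28.4
```

Run:
```python
from m import *
s=sensors.sense();print(s["tcp_pos"],s["force"])
a=cam("scene");b=cam("side")
A=cv2.resize(a["img"][140:255,130:345],(800,428),interpolation=cv2.INTER_CUBIC)
B=cv2.resize(b["img"][180:250,180:350],(414,170),interpolation=cv2.INTER_CUBIC)
o=np.zeros((598,800,3),np.uint8);o[:428]=A;o[428:,:414]=B
cv2.imwrite("pics/f3.png",o)
```

```text
[ 661.66780574 -169.76024194  109.29663797] [-5.10030063 -3.41913682 14.152987  ]
```

View pics/f3.png

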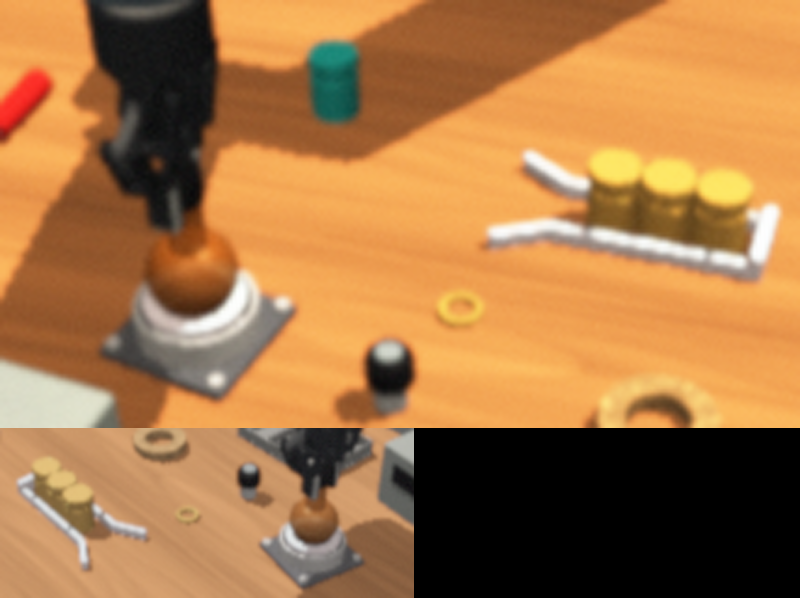

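The three cans stand in file in the rack at crop (615,190), (668,200) and (722,210). The flask at (192,270) is upright, with the ring sunk into the cup.

```bash
python3 -c "
from h import *
env.sign_off();print(sensors.sense()['force'])"
```

```text
the job is handed in; nothing more can be done
the job is handed in; nothing more can be done
```

The job is done and handed in at about 24 s on the robot's clock; the hand-in itself reports no verdict.

- **Cans:** I gripped both loose brass cans lightly and slid each one in at the flared mouth. In the last picture all three stand upright in single file between the rails.
- **Flask:** I took it from the cork ring and set it upright in the spring ring, then pressed it down in small steps. The tool stopped sinking at z = 109.3 mm while the force rose to about 14 N, so I took the ring to be at its bottom stop. It is still held there with a 60 N grip. The ring's travel could only be read from the tool height and the pictures.
- **Checks that did not fully agree:**
    - There is a side force of about 6 N on the flask at the end, because it hung about 4 mm off the tool centre. Just before the press it was within about 2 mm of the ring's centre in both views.
    - Positions from the scene and side cameras differed by 5–12 mm for most points. I went by the wrist camera and by their averages.
- **Other things on the bench:** I saw no bystander or look-alike can moved in the pictures I took. The last picture did not cover all of them.

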